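# Unlatch the trailer coupler and hold the tongue up off its tow ball

## Robot

A 7-joint arm with a two-finger parallel gripper is mounted at the origin on the work surface. World frame = base frame: x ahead of the robot, y to its left, z up, the work surface at z = 0. Lengths are in m, angles in rad, forces in N, time in s.
With the tool pointing down it reaches from about 0.425 to 0.925 m from the base axis. Payload 6.8 kg.
Tool frame: the origin (TCP) lies where the fingers leave the gripper's body, on its centre line; the fingertips stand 73 mm ahead of it and the grasp point (between the pads) lies 54 mm ahead of it; z points along the fingers, y is the line along which they close (so a half turn about z gives the same grasp; the last joint's range is limited). The gripper opens to 85 mm and grips with 20 to 120 N. Pads are 22 mm wide; open, the fingers measure 114 mm over their backs; the gripper's body (76 mm by 85 mm) begins 54 mm behind the grasp point. The pads swing forward as they close: fully open they stand 13 mm farther back than shut.
Start: joints at [1.082, 0.477, 0.022, 1.555, -0.011, 1.109, -0.083], TCP at [0.251, -0.627, 0.304] pointing down, gripper open.
Joint ranges: [-2.96, 2.96], [-0.34, 2.1], [-1.41, 1.46], [0.24, 2.44], [-1.37, 4.51], [0.17, 1.92], [-2.96, 2.96]. Speed limits (rad/s): [2.39, 2.39, 3.14, 3.14, 3.14, 3.14, 3.14].

## Interface

Orientations are given as a rotation vector (axis times angle).
In Python, from bench import r gives the robot as it stands.
- The arm moves only by the tool drive_effector, called in YAML: its name, and indented under it one key for each argument. Schema: {"type":"object","properties":{"segments":{"type":"array","items":{"type":"number"},"minItems":6,"maxItems":30},"finger_gap":{"type":"number"},"squeeze":{"type":"number"},"only":{"type":"string"},"quiet":{"type":"boolean"},"lines":{"type":"string"}},"required":["segments"],"additionalProperties":false}. segments is one flat list of numbers that holds 1 to 5 rows one after another, with no inner brackets; each row has 6 numbers: dx, dy, dz in mm, then a rotation vector rx, ry, rz in rad; each row is the pose to reach, as a shift and turn from the pose commanded when the call began, along the tool's axes at that moment; what a row does not reach only later rows make up. A row lasts 1/10 s, in which the tool goes at most 0.05 m and 0.15 rad, less where a joint would pass 70% of its speed; a pose out of reach is approached as far as the arm can. finger_gap is the finger opening in m, set as the call begins (left out keeps the last). The fingers move at their own pace and stop on an object; squeeze is the grip in N (left out, the last holds). Time passes only in rows, so rows that do not move let the fingers close. The tool returns the time, the measured TCP pose, the force, the opening and the grip force at its end. only (a regular expression) keeps the lines of the reply that match it, lines (a string "A,B") keeps lines A to B, and quiet returns only ok. Input that does not fit is refused with a message, and nothing moves.
- r.get_obs(): the state, without advancing time (a new reading comes with each control period).
- r.grab_frame(name): name is "scene" or "top"; returns (picture, depth): 384x512x3 uint8, blue, green, red; 384x512 float32, m along the optical axis (not along the pixel's ray), 0 where there is no reading.
- r.camera_info(name): a dict with "camera_matrix" (3x3 intrinsics, pixels), "R" (3x3) and "t" (3): a world point X has camera coordinates R X + t. Camera axes: x right, y down, z forward; pixel columns grow to the right and rows downward; lengths in m; the calibration is good to about 2 mm. A picture is of the moment at which its call begins. camera_info takes no time and is no camera call.
- r.hand_in(): hands the job in; it is judged then, once.
The state is a dict: "clock": time; "joints": joint angles; "qvel": joint speeds; "tau": joint torques, N m; "tcp_pos": TCP position; "orientation": TCP orientation; "contact_force": force on the tool from outside, world axes, zero at the start; "moment": the same for the moment, N m; "grip_width": finger opening in m; "gripper_force": force on a finger pad.
Only numpy, scipy, OpenCV 4.12 (cv2) and the standard library are available. Lean on these libraries where they do the work, as an engineer would, in place of code of your own. Each camera call takes 0.05 s, during which the arm holds its last target. There are 200 camera calls.

## Task

Uncouple the tongue so that the tow ball can be greased: draw the red-headed safety pin out of the latch and hang it in a free hole of the green pin rack, then pull the yellow latch handle out sideways against its spring and, keeping it pulled, lift the tongue off the ball. The job finishes while you are still holding the coupler up, about 10 cm above its coupled height; leave everything else where it stands.

Things in the scene. Friction and masses are not known exactly. Their poses are not given: they have to be found in the camera images.
- coupler: Aluminium ball coupler, 76 mm wide, on the nose of a red tongue tube. Origin: socket centre, the ball's centre while coupled (106 mm over the table). x: back along the tongue to the hinge; y: left, the latch side; z up. Underside 36 mm below, top 34 (dome 42) above the origin. Steel latch barrel on its left: y 38 to 90 mm, axis z -29, 31 thick; pin seat at y 64, z -12. Lifting it takes about 8 N.
- ball (a point): Centre of the 50 mm steel tow ball, fixed, 106 mm over the table, on a black platform. Axes of the stand: x to the hinge, y to the latch side, z up. The tongue swings up about a fixed level bolt at its tail, parallel to y, at x 310, z 6 mm from here (the same in the coupler's frame), freely up to 0.75 rad, and falls back by its weight. About 0.33 rad lifts the coupler 10 cm.
- latch (a joint): How far the spring latch is pulled out sideways along the coupler's +y, m: 0 home, its bolt under the ball; it needs over 12 mm to let the ball go, stop at 22 mm. The spring pulls it home with about 5 N at 0 and 12.6 N at 22 mm. With the safety pin in it moves only about 3 mm.
- handle (a point): Grip point of the yellow upright latch handle, on its mid plane, 17 mm below its top. A plate 12 mm thick along the coupler's y, 36 mm wide along its x, reaching 29 mm above the coupler's origin; with the latch home the point is at x 0, y 116, z 12 mm of the coupler. A finger fits between handle and coupler, above the barrel. It tilts with the tongue. Axes as the coupler's.
- pin: Safety pin: steel shank 10 mm thick, 50 mm long, tapered tip; collar 28 mm wide, 4 thick; red cylindrical knob 20 mm wide from 4 to 36 mm above the origin. Origin: centre of the collar's underside; z up to the knob. It stands upright and loose in the latch boss and is drawn straight up; about 70 g. Two spare pins with black knobs hang in the rack's end holes.
- hole_a (a point): Mouth centre of one free hole of the green pin rack, in its top face 110 mm over the table; hole 18 mm wide through the 12 mm bar, open below. A pin hangs by its collar with its origin here. y points along the rack: a bar 56 mm wide, 260 mm long with four holes 60 mm apart, the two inner ones free; legs at its ends. z up.
- hole_b (a point): Mouth centre of the other free hole of the rack, 60 mm along +y from hole_a; otherwise the same.
- spare_pin1: A pin with a black knob in the rack's hole beside hole_a; stays there. Built as the safety pin, shank 12 mm.
- spare_pin2: A pin with a black knob in the rack's hole beside hole_b; stays there.
- grease_jar: White grease jar, 72 mm wide, 75 mm tall, stays where it stands; origin under its centre.
- spray_can: Spray can, 66 mm wide, 190 mm tall, stays; origin under its centre.
- oil_bottle: White oil bottle, 68 mm wide, 200 mm tall, stays; origin under its centre.
- wrench: Steel wrench, 220 mm long, lying on the table, stays.
- socket1: Dark impact socket, 36 mm wide, 60 mm tall, standing on the table, stays.
- socket2: Dark impact socket, 28 mm wide, 50 mm tall, standing on the table, stays.

How it is judged:
On the way, in this order (a step that is already met when the one before it is completed fails the run):
1. the safety pin hangs upright in a free hole of the rack, its collar down on the bar, let go and at rest (((horizontal distance between pin and hole_a below 0.007 m and z of pin in the frame of hole_a between -0.004 and 0.005 m) or (horizontal distance between pin and hole_b below 0.007 m and z of pin in the frame of hole_b between -0.004 and 0.005 m)) and angle between pin's own z axis and vertical below 0.15 rad and contact force between pin and the fingers below 0.1 N and linear speed of pin below 0.03 m/s), for 0.3 s.
2. the latch is pulled out more than 12 mm while the tongue is still down on the ball (value of joint latch above 0.012 m and height (world z) of coupler below 0.121 m), for 0.1 s.
At the end, for the whole second after the job is handed in: The fingers hold the coupler or its latch handle (more than 2 N of contact), steady, with the coupler 70 to 140 mm above its coupled height, and the safety pin hangs upright and let go in one of the rack's free holes (within 7 mm of its centre, collar within 5 mm of the bar) (all of step 1 and height (world z) of coupler between 0.176 and 0.246 m and contact force between the fingers and coupler above 2 N and linear speed of coupler below 0.04 m/s); the arm keeps its last pose, push and grip.
It fails at once if a spare pin, or anything else standing on the bench (jar, can, bottle, wrench, sockets), is moved more than 3 cm (distance of any of grease_jar, spray_can, oil_bottle, wrench, socket1, socket2, spare_pin1, spare_pin2 from where it was at the start of the episode above 0.03 m).
It also fails if it takes over 54 s, if anything falls off the work surface, if the arm or the gripper's body presses on something with over 40 N, if the wrist force passes 120 N, or if a joint passes its speed limit or range.

## Working session

There is one attempt and no reset: what is moved stays moved. The work goes in short steps, Python scripts to look and compute and a tool call to move; the robot and the scene stay as the last step left them, time stands still between calls to the robot, and variables do not carry over. Pictures are saved under pics/ and viewed, at most 10 in all, crops included, and the job is handed in when it is done.

```bash
ls; mkdir -p pics; python3 - <<'E'
from bench import r
import cv2,numpy as np
for n in("scene","top"):
    p,d=r.grab_frame(n); cv2.imwrite(f"pics/{n}0.png",cv2.resize(p,(800,600))); np.savez(f"{n}0.npz",p=p,d=d)
    c=r.camera_info(n); print(c)
o=r.get_obs();print(o)
E
```

```text
bench.py
pics
{'camera_matrix': array([[431.35448296,   0.        , 264.06162564],
       [  0.        , 431.35448296, 194.48058649],
       [  0.        ,   0.        ,   1.        ]]), 'R': array([[-0.70272053,  0.71138055,  0.01102582],
       [ 0.54204212,  0.54535309, -0.63935932],
       [-0.46084075, -0.44331446, -0.76882904]]), 't': array([ 0.34647581, -0.21101715,  1.52966533])}
{'camera_matrix': array([[388.18715029,   0.        , 255.36324094],
       [  0.        , 388.18715029, 204.51815273],
       [  0.        ,   0.        ,   1.        ]]), 'R': array([[ 0.01403193, -0.99988735,  0.00532859],
       [-0.9754793 , -0.01485963, -0.21958902],
       [ 0.21964346, -0.00211668, -0.97557792]]), 't': array([0.00502583, 0.53108948, 1.40326081])}
{'clock': 0.1, 'joints': array([ 1.08189405,  0.47773512,  0.0223522 ,  1.55631487, -0.0115297 ,
        1.10930995, -0.08307311]), 'qvel': array([-2.52465498e-04, -1.85059371e-03, -2.18248548e-03, -1.56443387e-03,
        1.02238989e-03,  1.07084226e-03,  5.80628904e-05]), 'tau': array([ 4.46233928e-03, -5.97760069e+01,  1.61407616e+00, -2.81954831e+01,
        1.28753707e-02,  4.99335118e-03, -2.47449668e-05]), 'tcp_pos': array([ 0.25072528, -0.62627532,  0.30302709]), 'orientation': array([-3.08325156e+00, -5.94293989e-01,  6.36091257e-04]), 'contact_force': array([ 0.66845594,  0.16912401, -0.1476055 ]), 'moment': array([-0.00822165,  0.04749987, -0.03094206]), 'gripper_force': 0.0, 'grip_width': 0.08512077115709345}
```

View pics/scene0.png

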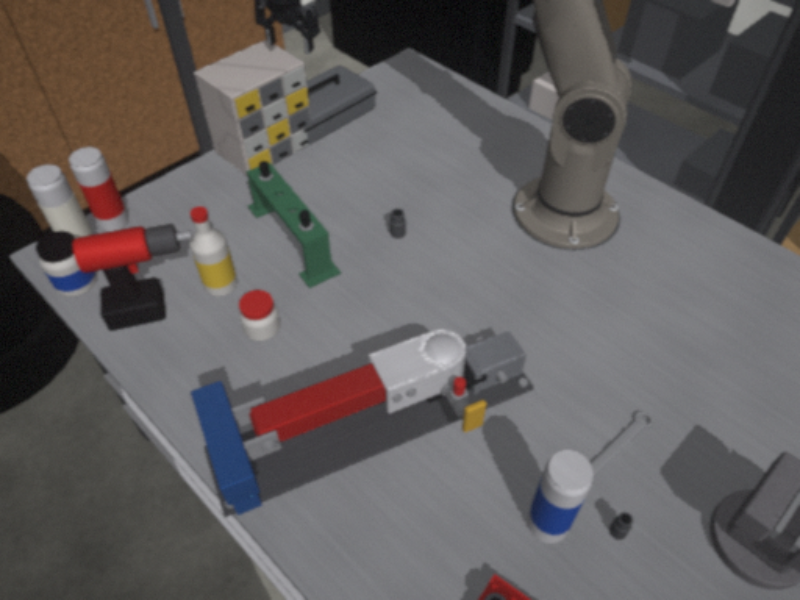

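View pics/top0.png

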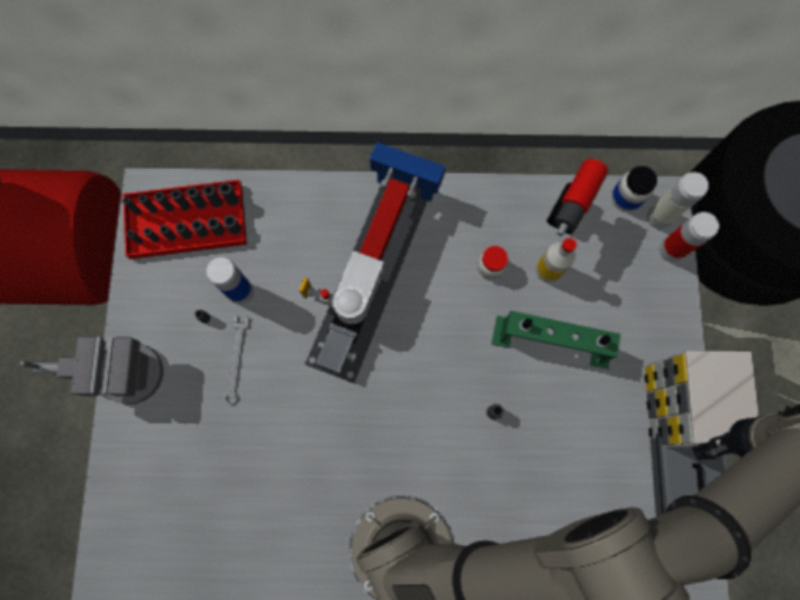

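The scene view shows the coupler, with its red pin at (459,385) and yellow handle at (474,416). The green rack runs from (262,170) to (320,270). In the top view the pin is at (324,294), the handle at (305,287), the dome at (349,303), the free holes at about (550,331) and (576,337), and the spare pins at (527,324) and (604,341). I'll crop closer.

```bash
cat > h.py <<'E'
import numpy as np,cv2
from bench import r
from scipy.spatial.transform import Rotation as Ro
def ray(n,u,v,z):
    "world point on pixel ray at height z"
    c=r.camera_info(n);R,t=c["R"],c["t"]
    d=R.T@np.linalg.solve(c["camera_matrix"],[u,v,1.]);o=-R.T@t
    return o+d*(z-o[2])/d[2]
def cloud(n,d):
    c=r.camera_info(n);K=c["camera_matrix"];v,u=np.mgrid[:d.shape[0],:d.shape[1]]
    P=np.stack([(u-K[0,2])/K[0,0]*d,(v-K[1,2])/K[1,1]*d,d],-1)
    return (P-c["t"])@c["R"]
def totool(p):
    o=r.get_obs();return Ro.from_rotvec(o["orientation"]).inv().apply(np.array(p)-o["tcp_pos"])
E
python3 - <<'E'
from h import *
D={n:np.load(f"{n}0.npz") for n in("scene","top")}
crop=lambda n,x,y,w,h,s:cv2.resize(D[n]["p"][y:y+h,x:x+w],None,fx=s,fy=s,interpolation=cv2.INTER_CUBIC)
a=crop("top",180,160,80,60,5);b=crop("top",310,190,90,60,4.44)[:300,:400]
c=crop("scene",150,95,80,90,3.33)[:300,:400];e=crop("scene",250,200,80,80,3.75)[:300,:300]
M=np.zeros((600,800,3),np.uint8)
for im,x,y in((a,0,0),(b,400,0),(c,0,300),(e,400,300)): M[y:y+im.shape[0],x:x+im.shape[1]]=im
cv2.imwrite("pics/m.png",M)
for n in D:
    p=D[n]["p"];P=cloud(n,D[n]["d"]);ok=D[n]["d"]>0
    H=cv2.cvtColor(p,cv2.COLOR_BGR2HSV);h,s,v=[H[...,i].astype(int) for i in range(3)]
    box=(P[...,0]>.3)&(P[...,0]<1)&(abs(P[...,1])<.5)&ok
    for nm,m in(("red",((h<8)|(h>172))&(s>120)),("yel",(h>15)&(h<32)&(s>120)),("green",(h>50)&(h<90)&(s>80))):
        k,lab,st,ce=cv2.connectedComponentsWithStats((m&box).astype(np.uint8))
        for i in range(1,k):
            if st[i,4]>15:
                q=P[lab==i];print(n,nm,st[i,4],ce[i].round(1),np.percentile(q,5,0).round(3),np.median(q,0).round(3),np.percentile(q,95,0).round(3))
P=cloud("top",D["top"]["d"])
g=P.reshape(-1,3);H=cv2.cvtColor(D["top"]["p"],cv2.COLOR_BGR2HSV).reshape(-1,3)
m=(H[:,0]>50)&(H[:,0]<90)&(H[:,1]>80)&(abs(g[:,2]-.11)<.012)
print("rackrect",cv2.minAreaRect(g[m][:,:2].astype(np.float32)*1000),np.median(g[m][:,2]))
R_=P[...,:]
bx=(abs(P[...,0]-.62)<.2)&(abs(P[...,1]-.1)<.12)&(abs(P[...,2]-.14)<.006)
print("couptop",cv2.minAreaRect(P[bx][:,:2].astype(np.float32)*1000))
bx=(abs(P[...,0]-.62)<.2)&(abs(P[...,1]-.1)<.12)&(P[...,2]>.144)
print("dome",P[bx].mean(0),bx.sum())
E
```

```text
scene red 87 [127.  136.9] [ 0.672 -0.376  0.19 ] [ 0.684 -0.36   0.199] [ 0.695 -0.349  0.202]
scene red 1079 [ 71.5 159.9] [ 0.793 -0.431  0.158] [ 0.839 -0.398  0.195] [ 0.886 -0.367  0.207]
scene red 314 [163.6 194.5] [ 0.667 -0.241  0.068] [ 0.691 -0.214  0.074] [ 0.716 -0.189  0.077]
scene red 2112 [204.1 258.1] [0.68  0.017 0.098] [0.765 0.063 0.135] [0.848 0.103 0.139]
scene red 77 [294.  246.6] [0.572 0.181 0.104] [0.583 0.192 0.124] [0.588 0.198 0.131]
scene red 234 [321.5 377.1] [0.733 0.414 0.001] [0.74  0.428 0.018] [0.769 0.458 0.031]
scene yel 300 [138.7 174.7] [ 0.667 -0.362  0.033] [ 0.695 -0.336  0.062] [ 0.714 -0.329  0.09 ]
scene yel 204 [303.  265.3] [0.587 0.231 0.077] [0.602 0.24  0.114] [0.614 0.246 0.135]
scene green 1282 [188.3 143.3] [ 0.471 -0.487  0.004] [ 0.508 -0.312  0.106] [ 0.544 -0.235  0.112]
top red 554 [374.5 117.3] [ 0.778 -0.449  0.179] [ 0.828 -0.41   0.202] [ 0.878 -0.373  0.209]
top red 563 [146.1 139. ] [ 0.729  0.416 -0.   ] [0.811 0.456 0.009] [0.896 0.495 0.056]
top red 766 [246.  139.8] [0.675 0.011 0.112] [0.76  0.051 0.137] [0.847 0.093 0.142]
top red 66 [364.  156.2] [ 0.667 -0.377  0.193] [ 0.678 -0.365  0.2  ] [ 0.692 -0.353  0.204]
top red 209 [316.5 164.9] [ 0.66  -0.243  0.07 ] [ 0.686 -0.219  0.075] [ 0.712 -0.193  0.081]
top red 25 [207.3 187.6] [0.568 0.181 0.116] [0.574 0.188 0.131] [0.585 0.196 0.134]
top yel 108 [350.1 173.2] [ 0.645 -0.374  0.035] [ 0.653 -0.345  0.065] [ 0.683 -0.332  0.094]
top yel 52 [194.7 183.2] [0.579 0.228 0.093] [0.592 0.235 0.131] [0.607 0.242 0.136]
top green 1189 [356.2 214.6] [ 0.447 -0.483  0.004] [ 0.492 -0.355  0.109] [ 0.534 -0.236  0.115]
rackrect ((493.2436828613281, -366.68499755859375), (259.70379638671875, 56.67775344848633), 78.40692901611328) 0.11018522969123437
couptop ((670.9259643554688, 79.08525085449219), (106.3865966796875, 325.4175720214844), 60.098873138427734)
dome [0.57202755 0.11947913 0.14681901] 178
```

View pics/m.png

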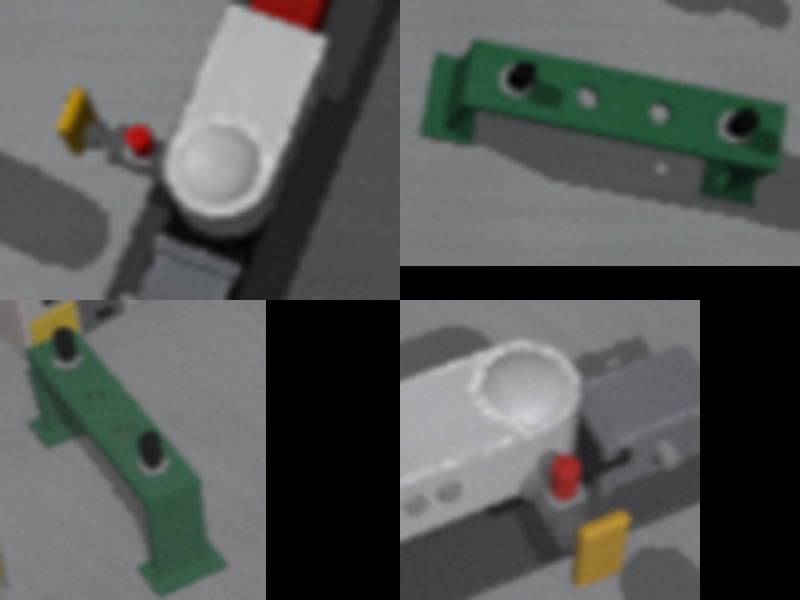

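The crop shows the free holes at (588,98) and (659,113), the pin knob top at (139,138), the handle at (76,120) and the dome at (220,165). Next I'll fit the tongue axis and refine the pin and handle positions.

```bash
python3 - <<'E'
from h import *
for u,v in((588,98),(659,113)): print("hole",ray("top",(u-400)/4.44+309.6,v/4.44+189.6,.11).round(4))
for n in("scene","top"):
    z=np.load(f"{n}0.npz");p=z["p"];P=cloud(n,z["d"]);H=cv2.cvtColor(p,cv2.COLOR_BGR2HSV).astype(int);h,s=H[...,0],H[...,1]
    red=((h<8)|(h>172))&(s>120)
    m=red&(P[...,2]>.132)&(P[...,2]<.145)&(abs(P[...,0]-.76)<.12)&(abs(P[...,1]-.05)<.08)
    print(n,"tube",cv2.minAreaRect(P[m][:,:2].astype(np.float32)*1000),np.median(P[m][:,2]))
    c,d=P[m].mean(0),np.linalg.svd(P[m][:,:2]-P[m][:,:2].mean(0),full_matrices=0)[2][0]
    print("pca",c,d)
    m=(s<60)&(P[...,2]>.131)&(P[...,2]<.155)&(abs(P[...,0]-.62)<.12)&(abs(P[...,1]-.1)<.08)
    q=P[m]; print("coup",cv2.minAreaRect(q[:,:2].astype(np.float32)*1000))
    y=(h>15)&(h<32)&(s>120)&(abs(P[...,1]-.235)<.03)&(abs(P[...,0]-.6)<.05)
    q=P[y];print("handle",q.shape,cv2.minAreaRect(q[q[:,2]>.126][:,:2].astype(np.float32)*1000),q[:,2].max())
    k=red&(abs(P[...,1]-.19)<.03)&(abs(P[...,0]-.58)<.04)
    q=P[k];print("knob all",q.mean(0),"top",q[q[:,2]>.126].mean(0),cv2.minAreaRect(q[q[:,2]>.126][:,:2].astype(np.float32)*1000))
    v,u=np.nonzero(k);print("px",u.min(),u.max(),v.min(),v.max(), ray(n,u.mean(),v.mean(),.114 if n=="scene" else .122))
E
```

```text
hole [ 0.4983 -0.3373  0.11  ]
hole [ 0.4866 -0.3947  0.11  ]
scene tube ((761.9195556640625, 54.27244567871094), (53.074195861816406, 202.10475158691406), 70.342041015625) 0.13615278047224466
pca [0.76521743 0.05447336 0.13614498] [ 0.93845306 -0.34540681]
coup ((593.4747314453125, 115.79373168945312), (79.55319213867188, 154.12924194335938), 69.39405059814453)
handle (204, 3) ((598.4508666992188, 237.04074096679688), (13.465405464172363, 33.8245735168457), 66.0936050415039) 0.137798724257561
knob all [0.58176494 0.19113645 0.12127618] top [0.58033807 0.18981135 0.12887186] ((580.6409912109375, 189.0253448486328), (15.973161697387695, 16.473283767700195), 11.364814758300781)
px 290 298 242 252 [0.57792349 0.18830714 0.114     ]
top tube ((760.0501098632812, 51.38428497314453), (50.711387634277344, 203.09579467773438), 69.79293060302734) 0.13725864733480608
pca [0.75891257 0.05180568 0.13723668] [-0.93927597  0.34316272]
coup ((592.4580688476562, 113.65852355957031), (77.70479583740234, 154.26727294921875), 70.3792953491211)
handle (52, 3) ((594.870361328125, 235.6993408203125), (12.515355110168457, 31.9683837890625), 84.23760223388672) 0.1388724783816758
knob all [0.57545621 0.18766821 0.12873528] top [0.57646042 0.18831965 0.13078317] ((577.1701049804688, 188.63706970214844), (16.527706146240234, 15.132083892822266), 2.6814827919006348)
px 205 210 185 190 [0.5772778  0.18852757 0.122     ]
```

```bash
cat >> h.py <<'E'
def down(yaw):
    "tool down, closing line y at world yaw"
    y=np.array([np.cos(yaw),np.sin(yaw),0]);z=np.array([0,0,-1.]);return Ro.from_matrix(np.stack([np.cross(y,z),y,z],1))
def plan(p,rot):
    o=r.get_obs();c=Ro.from_rotvec(o["orientation"])
    print("d",totool(p).round(4),"rv",(c.inv()*rot).as_rotvec().round(3),"t",round(o["clock"],2))
E
python3 - <<'E'
from h import *
o=r.get_obs();print(Ro.from_rotvec(o["orientation"]).as_matrix().round(3))
P=cloud("top",np.load("top0.npz")["d"]);q=P[220:290,410:485].reshape(-1,3)
for n in(3,50,97):print(np.percentile(q,n,0).round(3))
a=np.radians(-20.1)
for y in(a,a+np.pi): plan([.577,.188,.26],down(y))
E
```

```text
[[ 0.928  0.372 -0.001]
 [ 0.372 -0.928  0.001]
 [-0.    -0.002 -1.   ]]
[ 0.232 -1.23  -0.747]
[ 0.341 -0.602  0.216]
[ 0.614 -0.578  0.423]
d [ 0.6056 -0.6346  0.044 ] rv [-0.002 -0.001 -0.839] t 0.1
d [ 0.6056 -0.6346  0.044 ] rv [-1.000e-03  2.000e-03  2.302e+00] t 0.1
```

Units first: shifts go in mm. So 0.093 m is 93, -0.05 m is -50.

drive_effector:
  segments: [0,0,-45,0,0,0,23,-43,-50,0,0,-0.1,46,-87,-50,0,0,-0.2,70,-130,-50,0,0,-0.32,93,-174,-50,0,0,-0.44]

```text
clock: 0.6
tcp_pos: [0.2726, -0.4284, 0.3536]
orientation: [-2.877, -1.261, 0.0]
contact_force: [0.5, 0.7, -0.2]
grip_width: 0.0853
gripper_force: 0.0
```

```bash
python3 - <<'E'
from h import *
plan([.577,.188,.26],down(np.radians(-20.1)))
E
```

```text
d [ 0.6595 -0.1941  0.0936] rv [-0.    -0.    -0.394] t 0.6
```

drive_effector:
  segments: [45,-13,0,0,0,-0.08,90,-26,0,0,0,-0.16,135,-40,10,0,0,-0.24,180,-53,20,0,0,-0.32,225,-66,30,0,0,-0.394]

```text
clock: 1.1
tcp_pos: [0.3779, -0.2191, 0.3236]
orientation: [2.577, 1.796, -0.0]
contact_force: [0.8, -0.3, 0.5]
grip_width: 0.0851
gripper_force: 0.0
```

```bash
python3 - <<'E'
from h import *
plan([.577,.188,.26],down(np.radians(-20.1)))
E
```

```text
d [0.4509 0.046  0.0635] rv [ 0.     0.    -0.002] t 1.1
```

To row units: 0.226 m is 226, 0.18 m is 180.

drive_effector:
  segments: [45,5,0,0,0,0,90,9,0,0,0,0,135,14,0,0,0,0,180,18,10,0,0,0,226,23,20,0,0,0]

```text
clock: 1.6
tcp_pos: [0.4784, -0.0156, 0.3038]
orientation: [2.58, 1.792, 0.001]
contact_force: [0.9, -0.3, -0.7]
grip_width: 0.0856
gripper_force: 0.0
```

drive_effector:
  segments: [45,5,0,0,0,0,90,9,0,0,0,0,135,14,20,0,0,0,180,18,30,0,0,0,220,23,43,0,0,0]

```text
clock: 2.1
tcp_pos: [0.5766, 0.1833, 0.2601]
orientation: [-2.579, -1.794, 0.0]
contact_force: [0.0, -0.1, -0.2]
grip_width: 0.0857
gripper_force: 0.0
```

drive_effector:
  segments: [0,0,0,0,0,0]

```text
clock: 2.2
tcp_pos: [0.5759, 0.1871, 0.2587]
orientation: [-2.57, -1.799, 0.0]
contact_force: [-1.7, 0.2, 0.4]
grip_width: 0.0856
gripper_force: 0.0
```

```bash
python3 - <<'E'
from h import *
p,d=r.grab_frame("scene"); cv2.imwrite("pics/a.png",cv2.resize(p[150:300,200:400],None,fx=4,fy=4))
plan([.5775,.1885,.174],down(np.radians(-20.1)))
E
```

```text
d [0.0047 0.0005 0.0853] rv [-0.003 -0.    -0.001] t 2.25
```

View pics/a.png

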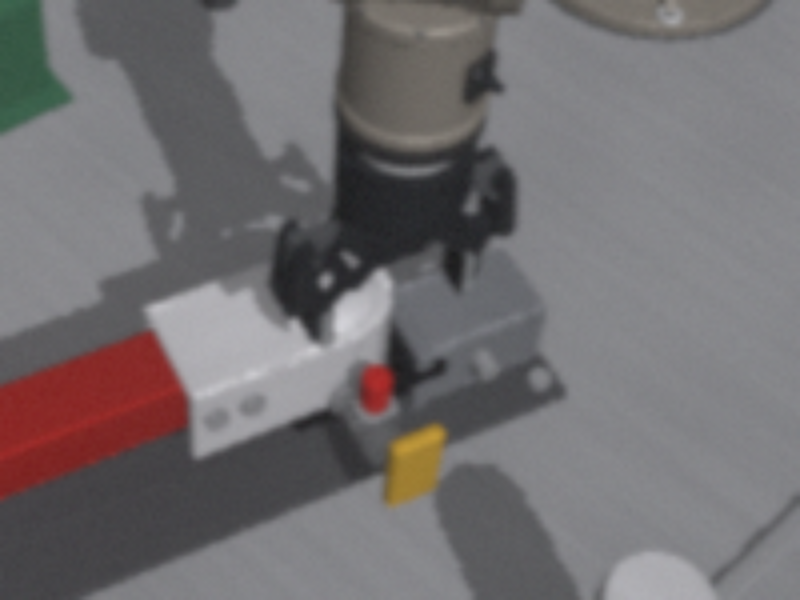

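The open gripper stands symmetrically over the pin, whose knob is at (377,388). A dark stub shows beside it at (430,370), so I'll check its clearance.

```bash
python3 - <<'E'
from h import *
a=np.radians(-20.1);ex=np.array([np.cos(a),np.sin(a)]);ey=np.array([-ex[1],ex[0]])
for n in("scene","top"):
    q=cloud(n,np.load(n+"0.npz")["d"]).reshape(-1,3);v=q[:,:2]-[.5775,.1885];X,Y=v@ex,v@ey
    for lo in np.arange(-.07,.07,.01):
        m=(X>lo)&(X<=lo+.01)&(abs(Y)<.016);print(n,round(lo,2),m.sum(),q[m,2].max().round(3) if m.any() else 0)
E
```

```text
scene -0.07 36 0.013
scene -0.06 11 0.006
scene -0.05 1 0.001
scene -0.04 0 0
scene -0.03 0 0
scene -0.02 9 0.097
scene -0.01 77 0.131
scene 0.0 114 0.132
scene 0.01 100 0.124
scene 0.02 47 0.013
scene 0.03 43 0.013
scene 0.04 42 0.013
scene 0.05 44 0.013
scene 0.06 45 0.013
scene 0.07 43 0.014
top -0.07 18 0.018
top -0.06 22 0.019
top -0.05 17 0.014
top -0.04 22 0.019
top -0.03 19 0.015
top -0.02 37 0.1
top -0.01 47 0.135
top 0.0 20 0.134
top 0.01 4 0.106
top 0.02 0 0
top 0.03 6 0.005
top 0.04 9 0.014
top 0.05 10 0.011
top 0.06 10 0.01
top 0.07 9 0.015
```

To row units: 0.084 m is 84, 0.06 m is 60.

drive_effector:
  segments: [3,0.5,30,-0.003,0,0,3,0.5,60,-0.003,0,0,3,0.5,84,-0.003,0,0,3,0.5,84,-0.003,0,0]

```text
clock: 2.65
tcp_pos: [0.5758, 0.1812, 0.1738]
orientation: [2.579, 1.79, -0.008]
contact_force: [-0.4, 0.2, 0.0]
grip_width: 0.0854
gripper_force: 0.0
```

drive_effector:
  segments: [0,0,0,0,0,0,0,0,0,0,0,0,0,0,0,0,0,0,0,0,0,0,0,0,0,0,0,0,0,0]
  finger_gap: 0
  squeeze: 40

```text
clock: 3.15
tcp_pos: [0.5781, 0.1838, 0.178]
orientation: [2.577, 1.791, 0.005]
contact_force: [0.1, 0.3, 5.2]
grip_width: 0.0188
gripper_force: 38.9
```

drive_effector:
  segments: [0,0,0,0,0,0,0,0,0,0,0,0,0,0,0,0,0,0]

```text
clock: 3.45
tcp_pos: [0.5781, 0.1838, 0.1779]
orientation: [2.577, 1.791, 0.004]
contact_force: [-1.4, -1.3, 5.9]
grip_width: 0.0185
gripper_force: 38.9
```

To row units: -0.12 m is -120, -0.11 m is -110.

drive_effector:
  segments: [0,0,-20,0,0,0,0,0,-45,0,0,0,0,0,-75,0,0,0,0,0,-110,0,0,0,0,0,-120,0,0,0]

```text
clock: 3.95
tcp_pos: [0.5785, 0.1847, 0.3007]
orientation: [2.576, 1.791, 0.011]
contact_force: [0.8, 0.5, -0.0]
grip_width: 0.019
gripper_force: 39.3
```

drive_effector:
  segments: [0,0,0,0,0,0]

```text
clock: 4.05
tcp_pos: [0.5779, 0.1842, 0.2984]
orientation: [2.577, 1.791, 0.007]
contact_force: [-0.9, 0.1, -0.7]
grip_width: 0.0186
gripper_force: 39.3
```

```bash
python3 - <<'E'
from h import *
p,d=r.grab_frame("scene"); cv2.imwrite("pics/b.png",cv2.resize(p[150:300,200:400],None,fx=4,fy=4))
P=cloud("scene",d);H=cv2.cvtColor(p,cv2.COLOR_BGR2HSV).astype(int)
plan([.4985,-.3373,.30],down(np.radians(-11.6)))
E
```

```text
d [-0.5157  0.1078 -0.003 ] rv [ 0.003  0.    -0.154] t 4.1
```

View pics/b.png

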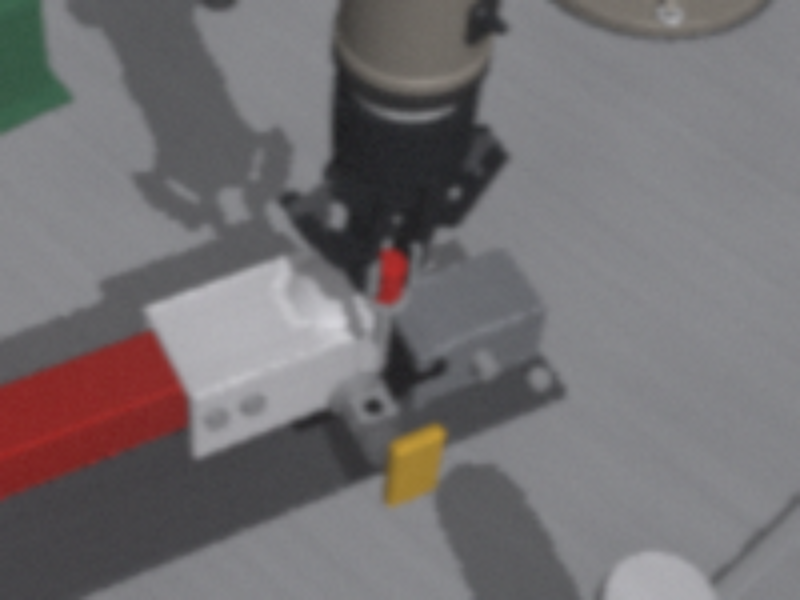

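The pin is out and held by its knob at (392,277). The boss hole at (372,405) is empty. Carrying it to the rack.

To row units: -0.199 m is -199, -0.156 m is -156.

drive_effector:
  segments: [-30,6,-15,0,0,0,-70,15,-20,0,0,-0.04,-113,24,-20,0,0,-0.08,-156,33,-20,0,0,-0.12,-199,42,-20,0,0,-0.154]

```text
clock: 4.6
tcp_pos: [0.5459, -0.0193, 0.3148]
orientation: [2.432, 1.988, -0.002]
contact_force: [-0.1, 0.1, -2.1]
grip_width: 0.0186
gripper_force: 39.3
```

```bash
python3 - <<'E'
from h import *
plan([.4985,-.3415,.30],down(np.radians(-11.6)))
E
```

```text
d [-0.3252  0.0177  0.0152] rv [-0.     0.001  0.002] t 4.6
```

drive_effector:
  segments: [-42,2,0,0,0,0,-84,5,0,0,0,0,-126,7,0,0,0,0,-168,9,0,0,0,0,-210,12,0,0,0,0]

```text
clock: 5.1
tcp_pos: [0.5153, -0.227, 0.3148]
orientation: [-2.434, -1.986, 0.001]
contact_force: [1.8, 0.4, -1.3]
grip_width: 0.0186
gripper_force: 39.3
```

drive_effector:
  segments: [-40,2,0,0,0,0,-80,4,5,0,0,0,-107,6,10,0,0,0,-112,6,15,0,0,0,-112,6,15,0,0,0]

```text
clock: 5.6
tcp_pos: [0.4989, -0.3368, 0.2993]
orientation: [-2.434, -1.982, 0.0]
contact_force: [0.2, 0.7, -1.0]
grip_width: 0.0188
gripper_force: 39.3
```

```bash
python3 - <<'E'
from h import *
p,d=r.grab_frame("scene");q,e=r.grab_frame("top")
M=np.zeros((600,800,3),np.uint8)
M[:, :400]=cv2.resize(p[80:200,140:220],(400,600));M[:400,400:]=cv2.resize(q[170:250,320:400],(400,400));cv2.imwrite("pics/c.png",M)
H=cv2.cvtColor(p,cv2.COLOR_BGR2HSV).astype(int);m=((H[...,0]<8)|(H[...,0]>172))&(H[...,1]>120);m[:,:160]=0;m[:80]=0;m[175:]=0;m[:,225:]=0
v,u=np.nonzero(m);o=r.get_obs();print(len(u),u.min(),u.max(),v.min(),v.max(),o["tcp_pos"],ray("scene",u.mean(),v.mean(),o["tcp_pos"][2]-.064))
P=cloud("scene",d)[m];print(np.median(P,0))
plan([.4985,-.3415,.30],down(np.radians(-11.6)))
E
```

```text
60 180 185 96 107 [ 0.50052775 -0.33460314  0.30106089] [ 0.49910135 -0.33258011  0.23706089]
[ 0.50380088 -0.32631752  0.24427845]
d [-0.0072 -0.0006  0.0011] rv [ 0.001 -0.001  0.002] t 5.7
```

View pics/c.png

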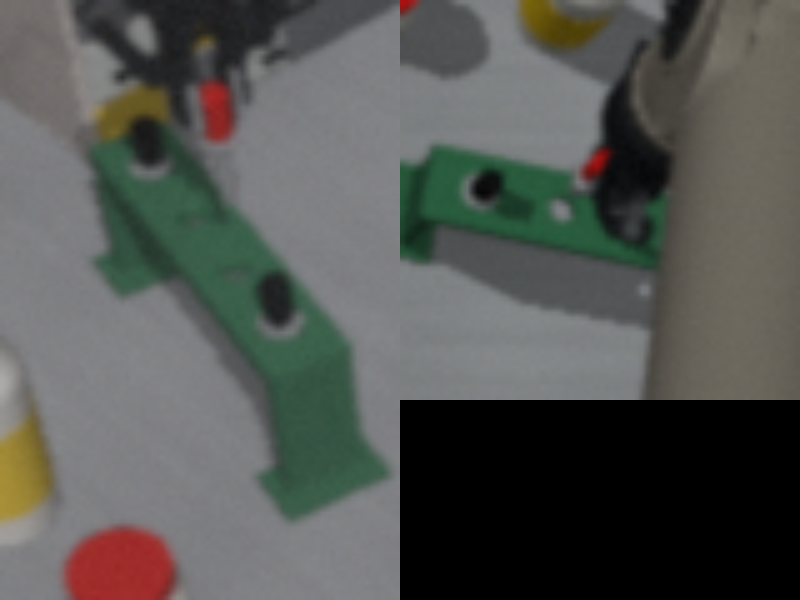

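The red knob is above the rack, at (217,110) in the left panel and near the free hole in the top view. I'll let the arm settle and measure the pin more precisely.

```bash
cat >> h.py <<'E'
def knob(N=4,dz=.064):
    A=[]
    for i in range(N):
        p,d=r.grab_frame("scene");H=cv2.cvtColor(p,cv2.COLOR_BGR2HSV).astype(int);m=((H[...,0]<8)|(H[...,0]>172))&(H[...,1]>120);m[:,:160]=0;m[:80]=0;m[175:]=0;m[:,225:]=0
        v,u=np.nonzero(m);o=r.get_obs();P=cloud("scene",d)[m]
        A.append(np.r_[o["tcp_pos"],ray("scene",u.mean(),v.mean(),o["tcp_pos"][2]-dz)[:2],np.median(P,0)-[.0057,.0055,0],u.min(),u.max(),v.min(),v.max()])
    A=np.array(A);print(A.round(4));print(A.mean(0).round(4))
E
```

drive_effector:
  segments: [-6,0,0,0,0,0,-6,0,0,0,0,0,-6,0,0,0,0,0]

```text
clock: 6.0
tcp_pos: [0.4994, -0.3419, 0.3025]
orientation: [2.431, 1.985, 0.003]
contact_force: [0.3, -0.3, -0.7]
grip_width: 0.0186
gripper_force: 39.3
```

```bash
python3 - <<'E'
from h import *
knob()
plan([.4985,-.3373,.23],down(np.radians(-11.6)))
p=np.load("scene0.npz")["p"]
# rack holes: dark blobs on bar, scene
for a in(r.camera_info("scene"),):
    for X in([.4992,-.3373,.11],[.4872,-.3961,.11]):
        q=a["camera_matrix"]@(a["R"]@X+a["t"]);print((q[:2]/q[2]).round(1))
E
```

```text
[[  0.4994  -0.3418   0.3025   0.4988  -0.3386   0.4984  -0.336    0.2472
  179.     184.      94.     106.    ]
 [  0.4994  -0.3419   0.3025   0.4991  -0.3383   0.4983  -0.3363   0.2467
  179.     184.      94.     106.    ]
 [  0.4994  -0.342    0.3025   0.499   -0.3383   0.4982  -0.3357   0.2471
  179.     184.      94.     106.    ]
 [  0.4993  -0.342    0.3024   0.4985  -0.3391   0.4978  -0.3359   0.2468
  179.     184.      94.     105.    ]]
[  0.4994  -0.3419   0.3025   0.4988  -0.3386   0.4982  -0.336    0.2469
 179.     184.      94.     105.75  ]
d [ 0.0045 -0.002   0.0724] rv [0.003 0.001 0.001] t 6.2
[187.2 132.9]
[178.6 122.4]
```

drive_effector:
  segments: [0,0,20,0,0,0,0,0,40,0,0,0,0,0,55,0,0,0,0,0,70,0,0,0,0,0,75,0,0,0]

```text
clock: 6.7
tcp_pos: [0.4988, -0.342, 0.2255]
orientation: [2.434, 1.986, 0.001]
contact_force: [-0.2, 0.7, -1.5]
grip_width: 0.0184
gripper_force: 39.3
```

drive_effector:
  segments: [0,0,10,0,0,0,0,0,20,0,0,0,0,0,27,0,0,0,0,0,27,0,0,0]

```text
clock: 7.1
tcp_pos: [0.499, -0.3422, 0.1991]
orientation: [2.433, 1.986, 0.001]
contact_force: [-0.1, 0.2, -0.7]
grip_width: 0.0182
gripper_force: 39.3
```

```bash
python3 - <<'E'
from h import *
knob(2)
E
```

```text
[[ 4.993e-01 -3.423e-01  1.998e-01  4.987e-01 -3.384e-01  4.974e-01
  -3.359e-01  1.437e-01  1.840e+02  1.880e+02  1.210e+02  1.320e+02]
 [ 4.996e-01 -3.424e-01  2.003e-01  4.986e-01 -3.398e-01  4.977e-01
  -3.367e-01  1.444e-01  1.830e+02  1.880e+02  1.210e+02  1.320e+02]]
[ 4.995e-01 -3.424e-01  2.001e-01  4.986e-01 -3.391e-01  4.976e-01
 -3.363e-01  1.440e-01  1.835e+02  1.880e+02  1.210e+02  1.320e+02]
```

To row units: 0.005 m is 5, 0.003 m is 3.

drive_effector:
  segments: [0,0,3,0,0,0,0,0,5,0,0,0,0,0,5,0,0,0]

```text
clock: 7.5
tcp_pos: [0.4994, -0.3424, 0.1951]
orientation: [2.432, 1.985, 0.002]
contact_force: [-0.1, 0.3, -1.2]
grip_width: 0.0186
gripper_force: 39.3
```

drive_effector:
  segments: [0,0,0,0,0,0,0,0,0,0,0,0,0,0,0,0,0,0,0,0,0,0,0,0,0,0,0,0,0,0]
  finger_gap: 0.085

```text
clock: 8.0
tcp_pos: [0.4995, -0.3424, 0.1953]
orientation: [2.432, 1.984, 0.002]
contact_force: [-0.6, -0.3, -0.0]
grip_width: 0.0852
gripper_force: 0.0
```

drive_effector:
  segments: [0,0,-30,0,0,0,0,0,-70,0,0,0,0,0,-110,0,0,0,40,0,-120,0,0,0,80,0,-120,0,0,0]

```text
clock: 8.5
tcp_pos: [0.5161, -0.2644, 0.318]
orientation: [2.432, 1.977, 0.006]
contact_force: [0.8, 1.5, -0.3]
grip_width: 0.085
gripper_force: 0.0
```

```bash
python3 - <<'E'
from h import *
p,d=r.grab_frame("scene");cv2.imwrite("pics/d.png",cv2.resize(p[80:200,140:240],(500,600)))
a=np.radians(-20.1)
for y in(a+np.pi/2,a-np.pi/2):plan([.596,.237,.30],down(y))
print(r.get_obs()["joints"])
E
```

```text
d [ 0.4976 -0.0186  0.0186] rv [ 0.007  0.002 -1.415] t 8.55
d [ 0.4976 -0.0186  0.0186] rv [ 0.002 -0.008  1.727] t 8.55
[ 7.40119596e-01  3.44175993e-01 -4.88840152e-01  1.75673853e+00
  1.76563089e-01  1.07879304e+00 -1.74486721e-03]
```

View pics/d.png

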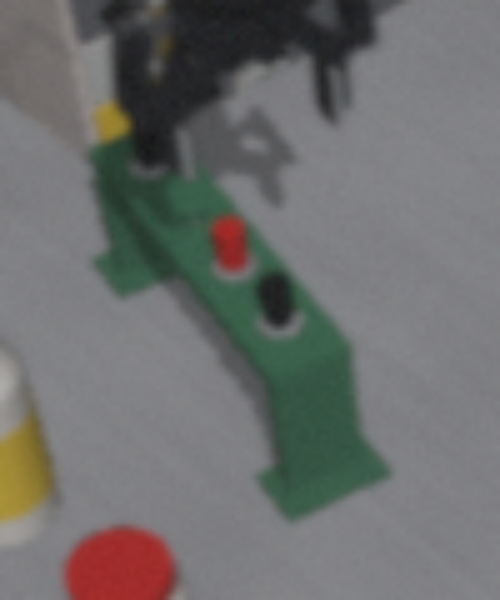

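The red pin hangs upright by its collar at (231,245), beside the spare. Now to the handle.

drive_effector:
  segments: [45,-2,0,0,0,-0.14,90,-4,0,0,0,-0.28,135,-5,0,0,0,-0.42,180,-7,0,0,0,-0.56,225,-9,0,0,0,-0.7]

```text
clock: 9.05
tcp_pos: [0.5515, -0.0401, 0.3152]
orientation: [1.596, 2.702, 0.001]
contact_force: [0.3, 0.2, 0.3]
grip_width: 0.0851
gripper_force: 0.0
```

```bash
python3 - <<'E'
from h import *
plan([.596,.237,.30],down(np.radians(69.9)))
E
```

```text
d [0.2212 0.1727 0.0149] rv [ 0.001  0.003 -0.716] t 9.05
```

To row units: 0.19 m is 190, 0.151 m is 151.

drive_effector:
  segments: [37,29,0,0,0,-0.13,75,58,0,0,0,-0.26,113,88,0,0,0,-0.4,151,118,0,0,0,-0.54,190,148,10,0,0,-0.68]

```text
clock: 9.55
tcp_pos: [0.5917, 0.1975, 0.3061]
orientation: [0.605, 3.077, 0.001]
contact_force: [1.8, -0.5, -1.1]
grip_width: 0.0848
gripper_force: 0.0
```

drive_effector:
  segments: [0,0,0,0,0,0,0,0,0,0,0,0,0,0,0,0,0,0]

```text
clock: 9.85
tcp_pos: [0.5911, 0.1943, 0.3047]
orientation: [0.616, 3.078, -0.003]
contact_force: [-0.2, 0.6, -0.5]
grip_width: 0.0848
gripper_force: 0.0
```

```bash
python3 - <<'E'
from h import *
plan([.596,.237,.18],down(np.radians(69.9)))
for n in("scene","top"):
    p,d=r.grab_frame(n);P=cloud(n,d);H=cv2.cvtColor(p,cv2.COLOR_BGR2HSV).astype(int)
    q=P[(H[...,0]>15)&(H[...,0]<32)&(H[...,1]>120)&(abs(P[...,1]-.235)<.03)&(abs(P[...,0]-.6)<.05)];print(len(q),q.mean(0) if len(q) else 0)
E
```

```text
d [0.0123 0.0414 0.1246] rv [-0.001  0.003 -0.044] t 9.85
206 [0.60108133 0.2397726  0.11156696]
52 [0.59228303 0.23473754 0.12395232]
```

To row units: 0.11 m is 110, 0.09 m is 90.

drive_effector:
  segments: [12,41,5,0,0,-0.044,12,41,50,0,0,-0.044,12,41,90,0,0,-0.044,12,41,110,0,0,-0.044,12,41,110,0,0,-0.044]

```text
clock: 10.45
tcp_pos: [0.5947, 0.2354, 0.1918]
orientation: [-0.548, -3.092, 0.007]
contact_force: [-0.2, -0.2, 0.8]
grip_width: 0.0851
gripper_force: 0.0
```

```bash
python3 - <<'E'
from h import *
plan([.596,.237,.176],down(np.radians(69.9)))
E
```

```text
d [-0.0006  0.002   0.0158] rv [-0.005 -0.    -0.   ] t 10.45
```

To row units: 0.015 m is 15, 0.01 m is 10.

drive_effector:
  segments: [0,1,10,0,0,0,0,1,15,0,0,0,0,1,15,0,0,0]

```text
clock: 10.75
tcp_pos: [0.5964, 0.2388, 0.1804]
orientation: [0.545, 3.09, -0.001]
contact_force: [-0.3, 0.0, 0.1]
grip_width: 0.0854
gripper_force: 0.0
```

drive_effector:
  segments: [0,0,0,0,0,0,0,0,0,0,0,0,0,0,0,0,0,0,0,0,0,0,0,0,0,0,0,0,0,0]
  finger_gap: 0
  squeeze: 70

```text
clock: 11.25
tcp_pos: [0.5961, 0.2388, 0.18]
orientation: [0.545, 3.091, -0.002]
contact_force: [-1.7, -5.3, 3.6]
grip_width: 0.012
gripper_force: 4.5
```

drive_effector:
  segments: [0,0,0,0,0,0,0,0,0,0,0,0,0,0,0,0,0,0]

```text
clock: 11.55
tcp_pos: [0.5958, 0.2379, 0.1802]
orientation: [0.546, 3.091, -0.005]
contact_force: [-3.0, -4.9, 5.7]
grip_width: 0.0106
gripper_force: 68.7
```

To row units: 0.018 m is 18, 0.015 m is 15.

drive_effector:
  segments: [0,5,0,0,0,0,0,10,0,0,0,0,0,15,0,0,0,0,0,18,0,0,0,0,0,18,0,0,0,0]

```text
clock: 12.05
tcp_pos: [0.6016, 0.2536, 0.18]
orientation: [0.547, 3.092, -0.01]
contact_force: [-7.1, -9.7, 8.8]
grip_width: 0.0109
gripper_force: 69.3
```

drive_effector:
  segments: [0,0,0,0,0,0,0,0,0,0,0,0,0,0,0,0,0,0]

```text
clock: 12.35
tcp_pos: [0.6015, 0.2532, 0.18]
orientation: [0.548, 3.092, -0.01]
contact_force: [-6.5, -9.1, 9.4]
grip_width: 0.0109
gripper_force: 69.2
```

```bash
python3 - <<'E'
from h import *
o=r.get_obs();R=Ro.from_rotvec(o["orientation"]);print((R.as_matrix()).round(3),R.inv().apply(o["contact_force"]),o["joints"])
for n in("scene","top"):
    p,d=r.grab_frame(n);P=cloud(n,d);H=cv2.cvtColor(p,cv2.COLOR_BGR2HSV).astype(int)
    q=P[(H[...,0]>15)&(H[...,0]<32)&(H[...,1]>120)&(abs(P[...,1]-.235)<.045)&(abs(P[...,0]-.6)<.05)];print(len(q),q.mean(0) if len(q) else 0)
# lift: rotate TCP about hinge
a=np.radians(-20.1);ex=np.array([np.cos(a),np.sin(a),0]);ey=np.array([-ex[1],ex[0],0])
hp=np.array([.556,.128,.106])+.31*ex+[0,0,.006]
for th in np.arange(.033,.34,.033):
    Q=Ro.from_rotvec(ey*th);p=hp+Q.apply(o["tcp_pos"]-hp)-o["tcp_pos"]
    print(round(th,3),R.inv().apply(p).round(4),(R.inv()*Q*R).as_rotvec().round(3))
E
```

```text
[[-0.939  0.344  0.   ]
 [ 0.344  0.939 -0.007]
 [-0.002 -0.006 -1.   ]] [  3.01064808 -10.82976412  -9.37640537] [ 0.03549058  0.70027296 -0.77580279  1.67204052  0.56829704  1.01172984
  0.28343129]
105 [0.61241996 0.25310158 0.10278035]
18 [0.58654289 0.25378144 0.12685828]
0.033 [-0.0024 -0.0001 -0.0102] [-0.     0.033 -0.   ]
0.066 [-0.0052 -0.0001 -0.0203] [-0.     0.066 -0.   ]
0.099 [-0.0083 -0.0002 -0.0303] [-0.     0.099 -0.001]
0.132 [-0.0117 -0.0003 -0.0402] [-0.     0.132 -0.001]
0.165 [-0.0155 -0.0003 -0.05  ] [-0.     0.165 -0.001]
0.198 [-0.0196 -0.0004 -0.0597] [-0.     0.198 -0.001]
0.231 [-0.024  -0.0004 -0.0692] [-0.     0.231 -0.001]
0.264 [-0.0287 -0.0005 -0.0785] [-0.     0.264 -0.002]
0.297 [-0.0337 -0.0006 -0.0877] [-0.     0.297 -0.002]
0.33 [-0.039  -0.0006 -0.0968] [-0.     0.33  -0.002]
```

Latch out about 17 mm (10.8 N matches the spring). Lifting along the hinge arc.

drive_effector:
  segments: [-1.2,1,-5,0,0.017,0,-2.4,2,-10,0,0.033,0,-3.8,2,-15,0,0.05,0,-5.2,2,-20,0,0.066,0,-8.3,2,-30,0,0.099,0]

```text
clock: 12.95
tcp_pos: [0.6087, 0.2503, 0.2064]
orientation: [-0.53, -2.995, -0.01]
contact_force: [-5.3, -9.4, -7.1]
grip_width: 0.0106
gripper_force: 68.8
```

```bash
python3 - <<'E'
from h import *
o=r.get_obs();R=Ro.from_rotvec(o["orientation"]);print(R.inv().apply(o["contact_force"]))
p,d=r.grab_frame("scene");cv2.imwrite("pics/e.png",cv2.resize(p[150:300,200:400],None,fx=3,fy=3))
a=np.radians(-20.1);ex=np.array([np.cos(a),np.sin(a),0]);ey=np.array([-ex[1],ex[0],0])
hp=np.array([.556,.128,.106])+.31*ex+[0,0,.006]
for th in np.arange(.046,.24,.046):
    Q=Ro.from_rotvec(ey*th);p=hp+Q.apply(o["tcp_pos"]-hp)-o["tcp_pos"]
    print(round(th,3),R.inv().apply(p).round(4))
E
```

```text
[  1.0443466  -10.61086247   7.35569673]
0.046 [-0.0033 -0.0002 -0.0142]
0.092 [-0.0072 -0.0003 -0.0282]
0.138 [-0.0117 -0.0005 -0.0421]
0.184 [-0.0169 -0.0006 -0.0557]
0.23 [-0.0227 -0.0008 -0.0691]
```

View pics/e.png

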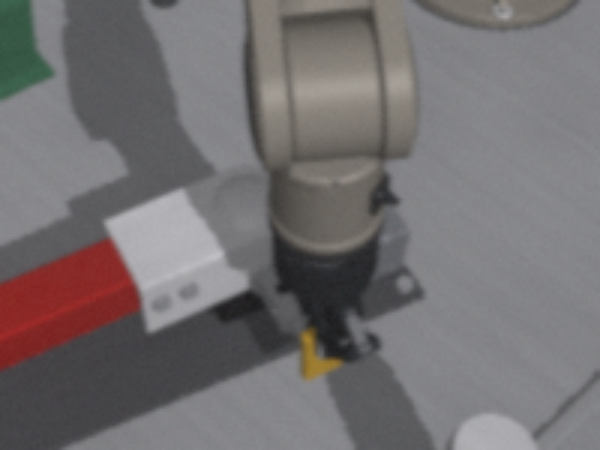

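The gripper holds the yellow handle at (318,355), and 7 N of weight now hangs on it with no jam. Continuing the lift.

Units first: shifts go in mm. So -0.0691 m is -69.1, -0.0557 m is -55.7.

drive_effector:
  segments: [-3.3,0,-14.2,0,0.046,0,-7.2,0,-28.2,0,0.092,0,-11.7,0,-42.1,0,0.138,0,-16.9,0,-55.7,0,0.184,0,-22.7,0,-69.1,0,0.23,0]

```text
clock: 13.5
tcp_pos: [0.637, 0.241, 0.2739]
orientation: [-0.49, -2.771, -0.068]
contact_force: [-5.4, -9.2, -7.2]
grip_width: 0.0108
gripper_force: 69.0
```

drive_effector:
  segments: [0,0,0,0,0,0,0,0,0,0,0,0,0,0,0,0,0,0,0,0,0,0,0,0,0,0,0,0,0,0]

```text
clock: 14.0
tcp_pos: [0.6368, 0.2412, 0.2733]
orientation: [-0.491, -2.772, -0.067]
contact_force: [-7.7, -9.3, -6.2]
grip_width: 0.0106
gripper_force: 69.0
```

```bash
python3 - <<'E'
from h import *
p,d=r.grab_frame("scene");M=np.zeros((600,800,3),np.uint8);M[:450,:600]=cv2.resize(p[150:300,200:400],None,fx=3,fy=3)
M[:360,600:]=cv2.resize(p[80:200,150:217],(200,360));cv2.imwrite("pics/f.png",M)
P=cloud("scene",d);H=cv2.cvtColor(p,cv2.COLOR_BGR2HSV).astype(int)
a=np.radians(-20.1);ex=np.array([np.cos(a),np.sin(a)]);ey=np.array([-ex[1],ex[0]])
v=P[...,:2]-[.556,.128];X,Y=v@ex,v@ey
for lo in(.03,.06,.09,.12,.18,.24):
    m=(X>lo)&(X<lo+.02)&(abs(Y)<.02);print(lo,np.median(P[m][:,2]) if m.any() else 0)
E
```

```text
0.03 0.5992768074313324
0.06 0.5939176853344694
0.09 0.20934861907048616
0.12 0.1937642172637817
0.18 0.17384344161537896
0.24 0.15394921162173308
```

View pics/f.png

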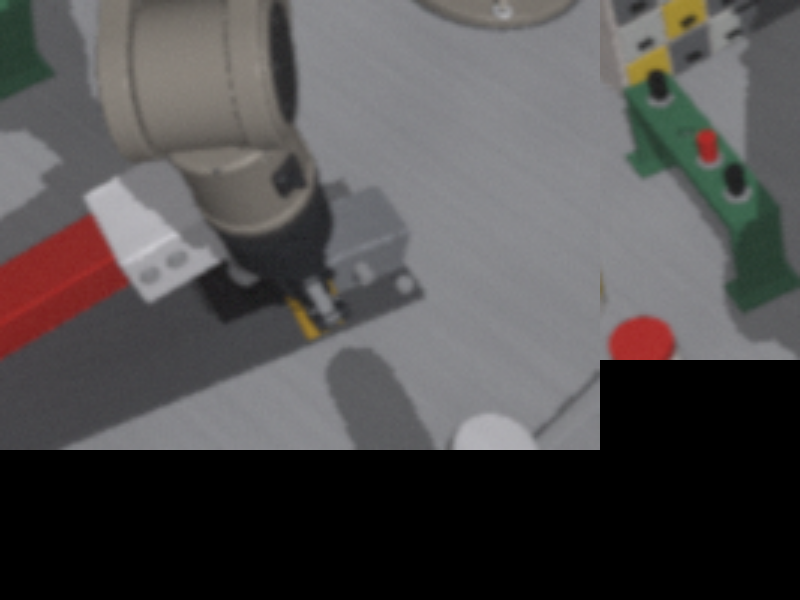

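The tongue is tilted about 0.33 rad, so the coupler is up about 10 cm. The handle is held at (305,315), and the red pin hangs in the rack at (708,147).

```bash
python3 -c "
from bench import r
print(r.hand_in())"
```

```text
the job is handed in; nothing more can be done
None
```

The safety pin hangs in a free hole of the rack, and the latch was pulled out about 17 mm before the lift. The coupler was held up steadily by its handle, about 10 cm above its coupled height, when I handed the job in at about 14 s; no verdict was returned.

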